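Wedge a plaster mould shut in its casting frame

TASK

The two-part plaster mould in the wooden casting frame stands slightly open. Take the big tapered wooden wedge from the bench, lay it flat on the frame's base board with its thin end in the tapering gap between the frame's wooden cheek and the mould, and tap or press it in at its butt end until it is tight and the mould is shut; then let go and leave it wedged there.

Things in the scene. Friction and masses are not known exactly. Their poses are not given: they have to be found in the camera images.
- wedge: Brown wood wedge lying flat, 140 long, 44 high, 0.12 kg. Its butt 40 mm are a straight shank 34 thick (hold it there); the other 100 mm taper on both sides to 14. Origin: underside, mid-shank, 20 from the butt, 120 from the thin end. x to the thin end, y across, z up. On the bench (z 0) near two wrong pieces: a wedge 84 long, 26 high, and an untapered offcut 130 x 34 x 44.
- gap_mouth (a point): Middle of the gap's mouth with the mould open, at the height of the base board's top (10 mm above the bench), where the wedge must lie. x into the gap, y from cheek to mould, z up; fixed to the frame. The gap is 22 mm wide here (30 with the mould shut) and narrows 0.2 mm per mm inward; a flared lip 7 mm deep before the mouth leads in. Bare board 107 mm in front of it.
- frame: Casting frame fixed to the bench: board 225 x 225 mm, cheek 50 high and plaster mould 55 high above it. Origin: underside, under the mould, 45 mm past gap_mouth in x and 49 in y; same axes. The wedge touches both sides with its thin end 40 mm past gap_mouth, is tight at 80 (butt 60 before it), creeping 4 mm to +y on the way. Driving takes about 2 to 6 N (soaped wood), then it stops hard.
- mould_half (a joint): The mould half beside the gap slides in y towards the other half: 0 m = open (8 mm seam), 0.008 m = shut. Sprung pins push it back open with 2 N (open) to 3.6 N (shut), so only a tight wedge keeps it shut.
Mind the look-alikes: they are no part of the job. What is shaped like the wedge but green or grey is not meant.

How it is judged:
By the outcome, as a careful person would: the job done as asked, in the order asked, and still so for the second after the job is handed in, with the robot touching nothing.
It also fails if it takes over 54 s, if anything falls off the work surface, if the arm or the gripper's body presses on something with over 40 N, if the wrist force passes 120 N, or if a joint passes its speed limit or range.

ROBOT

A 6-joint arm with a two-finger parallel gripper is mounted at the origin on the work surface. World frame = base frame: x ahead of the robot, y to its left, z up, the work surface at z = 0. Lengths are in m, angles in rad, forces in N, time in s.
With the tool pointing down it reaches from about 0.3 to 0.875 m from the base axis. Payload 6.4 kg.
Tool frame: the origin (TCP) lies between the finger pads; the fingertips stand 25 mm ahead of it and the grasp point (between the pads) lies 6 mm ahead of it; z points along the fingers, y is the line along which they close (so a half turn about z gives the same grasp; the last joint's range is limited). The gripper opens to 85 mm and grips with 20 to 120 N. Pads are 22 mm wide; open, the fingers measure 114 mm over their backs; the gripper's body (76 mm by 85 mm) begins 54 mm behind the grasp point. The pads swing forward as they close: fully open they stand 13 mm farther back than shut.
Start: joints at [-1.436, 0.181, 1.607, -0, 1.354, -0.206], TCP at [0.192, -0.542, 0.256] pointing down, gripper open.
Joint ranges: [-2.99, 2.99], [-0.89, 2.07], [0.3, 2.58], [-1.14, 4.28], [0, 2.63], [-3.12, 3.12]. Speed limits (rad/s): [2.57, 2.57, 3.01, 3.14, 3.14, 3.14].

INTERFACE

Orientations are given as a unit quaternion [w, x, y, z].
In Python, from bench import ctrl gives the robot as it stands.
- The arm moves only by the tool servo_tool, never from a script. Its argument "series" is text: rows parted by semicolons, each of 7 numbers parted by spaces: the gripper command: -1 is fully open, 1 is shut, values between are in proportion, then the shift along the tool's x, y, z in m, then the turn, a rotation vector about the tool's x, y, z in degrees. A call has 1 to 12 rows; each row is the pose to reach, as a shift and turn from the pose commanded when the call began, along the tool's axes at that moment; what a row does not reach only later rows make up. A row lasts 1/12 s, in which the tool goes at most 41.7 mm and 7.16 degrees, less where a joint would pass 70% of its speed; a pose out of reach is approached as far as the arm can. A call with a gripper value outside its range is refused whole. The fingers move at their own pace and stop on an object; the grip force is fixed at half the most. Time passes only in rows, so rows that repeat a pose let the fingers close. It gives the time, the measured TCP pose, the force, the opening and the grip force at its end, in the units of the state.
- ctrl.get_obs(): the state, without advancing time (a new reading comes with each control period).
- ctrl.camera(name): name is "scene" or "top" or "wrist"; returns a dict with "img" (384x512x3 uint8, red, green, blue), "z_map" (384x512 float32, m along the optical axis (not along the pixel's ray), 0 where there is no reading), "fovy" (degrees; the focal length in pixels is half the picture's height over the tangent of half this angle, whatever the lens; pixels are square), "cx", "cy" (the principal point, pixels), "extrinsics" (4x4, takes a point from camera to world coordinates); the wrist camera has in their place "T_tool_cam" (4x4, takes a point from camera to tool coordinates, whose origin is the TCP and whose axes are the flange's). Camera axes: x right, y down, z forward; pixel columns grow to the right and rows downward; lengths in m; the calibration is good to about 2 mm. A picture is of the moment at which its call begins: read the wrist's pose just before it.
- ctrl.hand_in(): hands the job in; it is judged then, once.
The state is a dict: "time_s": time; "q": joint angles; "dq": joint speeds; "joint_efforts": joint torques, N m; "eef_pos": TCP position; "eef_rot": TCP orientation; "wrist_force": force on the tool from outside, world axes, zero at the start; "torque": the same for the moment, N m; "opening": opening from 0.0 (shut) to 1.0 (fully open); "grasp_force": force on a finger pad.
Only numpy, scipy, OpenCV 4.12 (cv2) and the standard library are available. Lean on these libraries where they do the work, as an engineer would, in place of code of your own. Each camera call takes 0.05 s, during which the arm holds its last target. There are 200 camera calls.

## Working session

There is one attempt and no reset: what is moved stays moved. The work goes in short steps, Python scripts to look and compute and a tool call to move; the robot and the scene stay as the last step left them, time stands still between calls to the robot, and variables do not carry over. Pictures are saved under pics/ and viewed, at most 10 in all, crops included, and the job is handed in when it is done.

Besides the shell and the picture viewer there is one more tool, called after "Emit:" in YAML: its name, and indented under it one key for each argument. servo_tool: Moves the arm, as the interface text tells. Its arguments: {"type":"object","properties":{"series":{"type":"string"}},"required":["series"]}

```bash
mkdir -p pics; cat > h.py <<'E'
import numpy as np, cv2
from scipy.spatial.transform import Rotation as R
from bench import ctrl
def T_tool(o):
    q=o['eef_rot'];T=np.eye(4);T[:3,:3]=R.from_quat([q[1],q[2],q[3],q[0]]).as_matrix();T[:3,3]=o['eef_pos'];return T
def shot(n):
    o=ctrl.get_obs();c=ctrl.camera(n)
    c['T']=c['extrinsics'] if 'extrinsics' in c else T_tool(o)@c['T_tool_cam']
    h,w=c['z_map'].shape;c['f']=h/2/np.tan(np.radians(c['fovy'])/2)
    v,u=np.mgrid[:h,:w];z=c['z_map']
    P=np.stack([(u-c['cx'])/c['f']*z,(v-c['cy'])/c['f']*z,z],-1)
    c['P']=P@np.array(c['T'])[:3,:3].T+np.array(c['T'])[:3,3];return c
def save(c,p): cv2.imwrite(p,c['img'][...,::-1])
E
python3 - <<'E'
from h import *
o=ctrl.get_obs();print(o)
for n in('top','scene'):
    c=shot(n);save(c,f'pics/{n}0.png');np.savez(f'{n}0.npz',P=c['P'],img=c['img'],T=c['T'],f=c['f'],c=[c['cx'],c['cy']]);print(n,c['f'],np.round(c['T'],3))
E
```

```text
{'time_s': 0.0, 'q': array([-1.43631064e+00,  1.81534981e-01,  1.60801600e+00, -1.25865547e-05,
        1.35380669e+00, -2.06312987e-01]), 'dq': array([ 3.54855466e-04, -5.86299348e-04, -1.54822036e-03,  6.95867902e-04,
        7.52086822e-04, -8.38616017e-05]), 'joint_efforts': array([-1.16411004e-03, -4.44871795e+01, -3.51337516e+01, -2.98156328e-04,
        9.42096405e-03, -2.47073257e-05]), 'eef_pos': array([ 0.19212329, -0.54140631,  0.25538367]), 'eef_rot': array([-8.82159715e-04,  9.85516513e-01,  1.69577190e-01,  2.55467375e-05]), 'wrist_force': array([ 0.15472626, -0.41661202,  0.81229254]), 'torque': array([ 0.02403638, -0.00667962, -0.02897913]), 'grasp_force': 0.0, 'opening': 0.9996884904930493}
top 390.67113737399245 [[ 0.01  -0.997  0.079  0.374]
 [-1.    -0.01  -0.    -0.059]
 [ 0.001 -0.079 -0.997  0.975]
 [ 0.     0.     0.     1.   ]]
scene 448.01362843295095 [[-0.649  0.478 -0.591  1.129]
 [ 0.76   0.417 -0.497  0.468]
 [ 0.009 -0.773 -0.635  0.751]
 [ 0.     0.     0.     1.   ]]
```

View pics/top0.png

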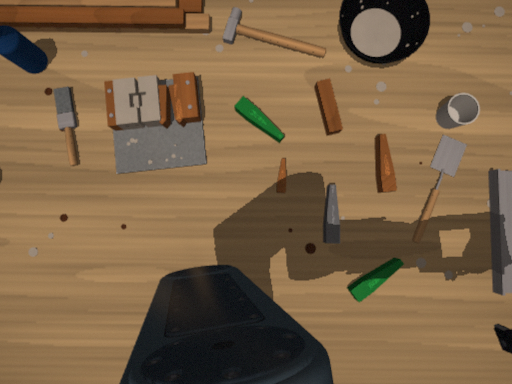

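View pics/scene0.png

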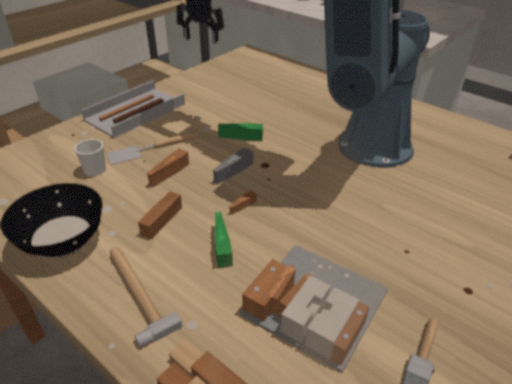

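The top view shows the big wedge at (386,163), thin end up and butt at (388,190). The offcut is at (329,106) and the small wedge at (282,175). The frame is at (155,125), with the gap at about (178,100) opening downward in the picture (towards the robot).

```bash
python3 - <<'E'
from h import *
d=np.load('top0.npz');P=d['P'];img=d['img']
a=cv2.resize(img[60:185,90:220],None,fx=4.5,fy=4.5,interpolation=cv2.INTER_CUBIC)
cv2.imwrite('pics/c1.png',a[...,::-1])
for n in('top0','scene0'):
    d=np.load(n+'.npz');P=d['P'];hsv=cv2.cvtColor(d['img'],cv2.COLOR_RGB2HSV)
    X=P[...,0];Y=P[...,1];Z=P[...,2]
    m=((Z>.012)&(Z<.08)).astype(np.uint8)
    k,l,s,ce=cv2.connectedComponentsWithStats(m)
    for i in range(1,k):
        if s[i,4]>60:
            q=P[l==i];t=q[q[:,2]>np.percentile(q[:,2],90)-.006];print(n,s[i],ce[i].round(),np.round(np.percentile(q[:,2],90),4),cv2.minAreaRect((t[:,:2]*1000).astype(np.float32)))
E
```

```text
top0 [   0    0  210   32 6284] [104.  15.] 0.0514 ((879.5547485351562, 355.943603515625), (63.681705474853516, 452.7521667480469), 0.07598352432250977)
top0 [ 341    0   85   61 4279] [383.  27.] 0.059 ((859.949462890625, -359.6586608886719), (198.97137451171875, 154.6967315673828), 58.83304214477539)
top0 [ 222    8  104   50 1293] [267.  36.] 0.0264 ((829.6785888671875, -99.39311218261719), (259.0048522949219, 88.9993896484375), 72.38558197021484)
top0 [342  36  46  30 103] [362.  55.] 0.0761 ((763.388916015625, -308.1553039550781), (109.35919189453125, 16.373119354248047), 62.77595520019531)
top0 [ 10  38  36  35 528] [32. 60.] 0.0752 ((760.5493774414062, 500.56488037109375), (32.302852630615234, 67.2397232055664), 58.01943588256836)
top0 [ 104   72   97   61 4451] [151. 102.] 0.0657 ((654.0061645507812, 199.71939086914062), (118.79586029052734, 216.28411865234375), 6.184894561767578)
top0 [315  79  28  56 895] [328. 107.] 0.0453 ((651.6654663085938, -230.09564208984375), (130.3531494140625, 34.89191818237305), 14.08905029296875)
top0 [ 53  87  24  79 963] [ 65. 119.] 0.0205 ((59
[... 3756 characters left out ...]
12, -282.5566101074219), (58.364654541015625, 181.1943359375), 68.69154357910156)
scene0 [ 110  247   72   99 1737] [144. 302.] 0.026 ((838.192138671875, -101.15647888183594), (260.86212158203125, 87.3956069946289), 76.10579681396484)
scene0 [ 242  259  128  106 7009] [307. 309.] 0.0652 ((655.1204223632812, 198.67453002929688), (119.12918090820312, 216.52276611328125), 6.6904730796813965)
scene0 [ 402  319   36   65 1099] [422. 358.] 0.0203 ((581.6260986328125, 415.17608642578125), (159.75421142578125, 41.75859832763672), 10.805854797363281)
scene0 [ 156  339   91   45 2184] [196. 368.] 0.0504 ((859.991455078125, 166.26043701171875), (58.54656982421875, 93.34056091308594), 40.30710220336914)
```

View pics/c1.png

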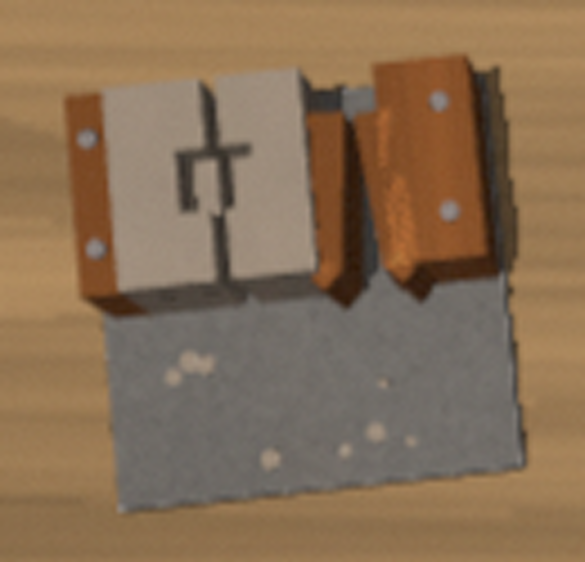

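The crop shows the open mould on the left (seam near (218,200)). The gap lies between the wood facing (330,200) and the right cheek (430,170), with its mouth near (380,280) and bare board below it. Now moving above the wedge for a closer view.

Emit:
servo_tool:
  series: "-1 0.031 -0.007 0.006 0 0 1.5;-1 0.063 -0.014 0.011 0 0 3;-1 0.094 -0.021 0.016 0 0 4.5;-1 0.125 -0.028 0.022 0 0 6;-1 0.156 -0.035 0.028 0 0 7.5;-1 0.188 -0.043 0.033 0 0 9;-1 0.219 -0.05 0.038 0 0 10.5;-1 0.25 -0.057 0.044 0 0 12;-1 0.281 -0.064 0.05 0 0 13.5;-1 0.313 -0.071 0.055 0 0 14.5;-1 0.313 -0.071 0.055 0 0 14.5;-1 0.313 -0.071 0.055 0 0 14.5"

```text
time_s: 1.1
eef_pos: [0.4643, -0.3688, 0.2003]
eef_rot: [-0.001, 0.999, 0.046, -0.001]
wrist_force: [-0.5, 0.6, -0.0]
opening: 0.999
grasp_force: 0.0
```

```bash
python3 - <<'E'
from h import *
c=shot('wrist');save(c,'pics/w1.png');o=ctrl.get_obs();print(o['time_s'],o['eef_pos'],T_tool(o).round(4)[:3,:3],np.round(c['T_tool_cam'],3),c['f'])
P=c['P'];Z=P[...,2];m=((Z>.03)&(Z<.055)).astype(np.uint8)
k,l,s,ce=cv2.connectedComponentsWithStats(m)
for i in range(1,k):
    if s[i,4]>300:
        q=P[l==i];print(s[i],np.percentile(q[:,2],[50,90]),cv2.minAreaRect((q[q[:,2]>.04][:,:2]*1000).astype(np.float32)))
E
```

```text
1.15 [ 0.46351353 -0.36981187  0.20069527] [[ 9.96e-01  8.95e-02 -1.10e-03]
 [ 8.95e-02 -9.96e-01  6.00e-04]
 [-1.10e-03 -7.00e-04 -1.00e+00]] [[-0.    -0.951 -0.31   0.08 ]
 [ 1.    -0.    -0.001  0.   ]
 [ 0.001 -0.31   0.951 -0.118]
 [ 0.     0.     0.     1.   ]] 333.8938911568021
[ 78   0  53  12 452] [0.04255726 0.04460615] ((589.7572021484375, -246.4595947265625), (5.138304710388184, 33.36489486694336), 6.393579006195068)
[456   0  56  27 608] [0.04298764 0.05262841] ((606.495849609375, -525.8160400390625), (36.252593994140625, 6.428008079528809), 67.21541595458984)
[ 236   30   41  177 5651] [0.04354404 0.04447754] ((513.1362915039062, -366.580078125), (139.9534912109375, 33.86122131347656), 6.395416259765625)
[  86  172   42  136 3675] [0.04328603 0.04422775] ((391.24951171875, -239.06298828125), (31.6148681640625, 135.11566162109375), 85.4853515625)
[219 345  52  24 682] [0.04055285 0.04348279] ((268.3389892578125, -384.6199951171875), (15.183313369750977, 38.95994186401367), 29.327577590942383)
```

View pics/w1.png

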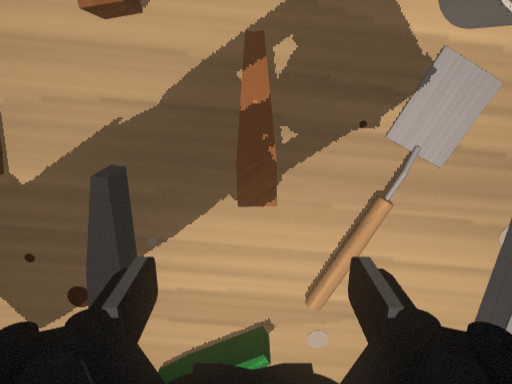

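The wrist view shows the brown wedge with its thin end at (256,30) and butt at (257,205). The top is at 44 mm and it measures 140 x 34, so it matches. Next I refine its yaw.

```bash
cat >> h.py <<'E'
from scipy.optimize import minimize
def fitwedge(q,g):
    # q: Nx2 top points (m); g: guess origin x,y,yaw ; maximise points inside template, via IoU-like distance
    poly=np.array([[-.02,-.017],[.02,-.017],[.12,-.007],[.12,.007],[.02,.017],[-.02,.017]])
    h=cv2.convexHull((q*1000).astype(np.float32))[:,0]
    def cost(p):
        c,s=np.cos(p[2]),np.sin(p[2]);A=((poly@np.array([[c,s],[-s,c]])+p[:2])*1000).astype(np.float32)
        a,_=cv2.intersectConvexConvex(A,h);return -2*a+cv2.contourArea(h)
    r=minimize(cost,g,method='Nelder-Mead',options=dict(initial_simplex=np.array(g)+np.array([[0,0,0],[.004,0,0],[0,.004,0],[0,0,.04]]),xatol=1e-5,fatol=.1))
    return r.x,r.fun/3800
def tocmd(p,yaw=None):
    # shift from the measured pose to world TCP p, tool x at yaw
    T=T_tool(ctrl.get_obs());d=T[:3,:3].T@(np.array(p)-T[:3,3]);y0=np.arctan2(T[1,0],T[0,0])
    return d.round(4),None if yaw is None else np.degrees(y0-yaw).round(2)
E
python3 - <<'E'
from h import *
c=shot('wrist');P=c['P'];Z=P[...,2];m=((Z>.038)&(Z<.05)).astype(np.uint8)
k,l,s,ce=cv2.connectedComponentsWithStats(m);q=P[l==l[150,256]][:,:2]
r,f=fitwedge(q,[.4635,-.371,.09]);print(r,np.degrees(r[2]),f)
d=np.load('top0.npz')['P'];z=d[...,2];m=((z>.038)&(z<.05)).astype(np.uint8);k,l,s,ce=cv2.connectedComponentsWithStats(m)
print(fitwedge(d[l==l[166,384]][:,:2],[.4635,-.371,.09]))
print(tocmd([r[0],r[1],.036],r[2]))
E
```

```text
[ 0.46360445 -0.37223024  0.10875065] 6.230953154600821 -0.9807273611933679
(array([ 0.46341585, -0.37071941,  0.10560601]), np.float64(-0.9600373543464382))
(array([0.0005, 0.0018, 0.165 ]), np.float64(-1.17))
```

Emit:
servo_tool:
  series: "-1 0 0.002 0.04 0 0 -1;-1 0 0.002 0.08 0 0 -1;-1 0 0.002 0.12 0 0 -1;-1 0 0.002 0.145 0 0 -1;-1 0 0.002 0.165 0 0 -1;-1 0 0.002 0.165 0 0 -1;1 0 0.002 0.165 0 0 -1;1 0 0.002 0.165 0 0 -1;1 0 0.002 0.165 0 0 -1;1 0 0.002 0.165 0 0 -1;1 0 0.002 0.165 0 0 -1;1 0 0.002 0.165 0 0 -1"

```text
time_s: 2.2
eef_pos: [0.4645, -0.3736, 0.0383]
eef_rot: [0.001, 0.999, 0.053, 0.001]
wrist_force: [-1.3, -0.6, 7.1]
opening: 0.389
grasp_force: 60.1
```

Emit:
servo_tool:
  series: "1 0 0 0 0 0 0;1 0 0 0 0 0 0;1 0 0 0 0 0 0;1 0 0 -0.03 0 0 0;1 0 0 -0.06 0 0 0;1 0 0 -0.1 0 0 0;1 0 0 -0.14 0 0 0;1 0 0 -0.16 0 0 0;1 0 0 -0.16 0 0 0"

```text
time_s: 2.95
eef_pos: [0.4661, -0.3749, 0.2036]
eef_rot: [0.005, 0.999, 0.053, 0.004]
wrist_force: [0.1, -1.0, 0.1]
opening: 0.391
grasp_force: 59.7
```

```bash
python3 - <<'E'
from h import *
# frame: yaw from board edges & tops
for n in('top0','scene0'):
    d=np.load(n+'.npz')['P'];X,Y,Z=d[...,0],d[...,1],d[...,2]
    roi=(X>.45)&(X<.78)&(Y>.05)&(Y<.35)
    b=d[roi&(Z>.006)][:,:2]*1000
    print(n,'board',np.median(Z[roi&(Z>.005)&(Z<.014)]),cv2.minAreaRect(b.astype(np.float32)))
    for lo,hi,k in((.057,.0625,'cheek'),(.0625,.068,'mould')):
        m=(roi&(Z>lo)&(Z<hi)).astype(np.uint8);K,l,s,ce=cv2.connectedComponentsWithStats(m)
        for i in range(1,K):
            if s[i,4]>100: q=d[l==i];print(k,s[i],q[:,2].mean(),cv2.minAreaRect((q[:,:2]*1000).astype(np.float32)))
E
```

```text
top0 board 0.009587942071402789 ((630.9263916015625, 209.96377563476562), (275.2949523925781, 246.76499938964844), 6.777346134185791)
cheek [168  72  30  51 988] 0.05960768980839029 ((662.713623046875, 123.86884307861328), (119.3744888305664, 63.12477111816406), 7.027493000030518)
cheek [104  81  16  46 353] 0.05981200297003232 ((645.8077392578125, 296.30877685546875), (111.04846954345703, 27.668418884277344), 9.77833080291748)
cheek [156  85  10  40 255] 0.05987654374077974 ((644.6473388671875, 174.0565643310547), (95.69298553466797, 21.405574798583984), 3.244056224822998)
mould [137  75  24  48 673] 0.06478602755106146 ((657.5621337890625, 202.44650268554688), (110.82267761230469, 48.8508415222168), 6.663474082946777)
mould [112  78  26  47 800] 0.06489669987169559 ((650.32373046875, 259.7321472167969), (110.40400695800781, 53.89446258544922), 5.963890552520752)
scene0 board 0.009483523900023383 ((608.2537841796875, 194.8775634765625), (228.81570434570312, 225.75962829589844), 6.871850490570068)
cheek [ 242  259   54   48 1280] 0.05952426627895353 ((663.799560546875, 121.84159088134766), (121.0273666381836, 64.18436431884766), 8.87523365020752)
cheek [279 274  33  33 277] 0.059435854973162866 ((646.3383178710938, 169.64833068847656), (95.05823516845703, 18.292465209960938), 4.1524658203125)
cheek [307 302  63  50 694] 0.05959201009335128 ((650.4677734375, 269.91705322265625), (111.62944030761719, 73.65718078613281), 6.85995626449585)
mould [282 276  49  50 982] 0.06460317007720372 ((657.2582397460938, 202.28826904296875), (114.05968475341797, 46.014984130859375), 7.24444580078125)
mould [ 307  288   52   55 1273] 0.06460949224345401 ((651.232666015625, 259.517333984375), (112.6285400390625, 54.25159454345703), 6.4624552726745605)
```

Emit:
servo_tool:
  series: "1 0.004 -0.04 0 0 0 0;1 0.008 -0.08 0 0 0 0;1 0.012 -0.12 0 0 0 0;1 0.015 -0.16 0 0 0 0;1 0.019 -0.2 0 0 0 0;1 0.023 -0.24 0 0 0 0;1 0.026 -0.28 0 0 0 0;1 0.03 -0.32 0 0 0 0;1 0.033 -0.36 0 0 0 0;1 0.037 -0.4 0 0 0 0;1 0.04 -0.44 0.01 0 0 0;1 0.043 -0.47 0.015 0 0 0"

```text
time_s: 3.95
eef_pos: [0.4555, 0.1024, 0.1801]
eef_rot: [-0.0, 0.999, 0.053, -0.001]
wrist_force: [-0.1, 0.5, -0.9]
opening: 0.395
grasp_force: 60.0
```

Emit:
servo_tool:
  series: "1 0.001 -0.015 0.004 0 0 -0.8;1 0.003 -0.033 0.008 0 0 -0.8;1 0.003 -0.033 0.008 0 0 -0.8;1 0.003 -0.033 0.008 0 0 -0.8"

```text
time_s: 4.28
eef_pos: [0.4556, 0.1333, 0.1723]
eef_rot: [0.0, 0.998, 0.061, -0.001]
wrist_force: [0.2, -0.0, -0.6]
opening: 0.392
grasp_force: 60.1
```

```bash
python3 - <<'E'
from h import *
c=shot('wrist');save(c,'pics/w2.png');o=ctrl.get_obs();T=T_tool(o);print(o['time_s'],o['eef_pos'],T.round(4)[:3,:3])
np.savez('w2.npz',P=c['P'],T=T,img=c['img'])
d=c['P'];X,Y,Z=d[...,0],d[...,1],d[...,2]
roi=(X>.45)&(X<.78)&(Y>.05)&(Y<.35)
for lo,hi,k in((.057,.0625,'cheek'),(.0625,.068,'mould')):
    m=(roi&(Z>lo)&(Z<hi)).astype(np.uint8);K,l,s,ce=cv2.connectedComponentsWithStats(m)
    for i in range(1,K):
        if s[i,4]>200: q=d[l==i];print(k,s[i],q[:,2].mean(),cv2.minAreaRect((q[:,:2]*1000).astype(np.float32)))
# per-slice gap edges in frame axes (yaw 6.8), origin at arbitrary point
a=np.radians(6.8);ex=np.array([np.cos(a),np.sin(a)]);ey=np.array([-np.sin(a),np.cos(a)]);r0=np.array([.602,.15])
for src in('w2','top0','scene0'):
    P=np.load(src+'.npz')['P'].reshape(-1,3);P=P[(P[:,2]>.056)&(P[:,2]<.068)];u=(P[:,:2]-r0)@ex;v=(P[:,:2]-r0)@ey
    for s in np.arange(-.02,.1,.01):
        w=np.sort(v[(abs(u-s)<.004)&(abs(v)<.06)])
        if len(w)>4:
            g=np.diff(w);i=g.argmax();print(src,round(s,3),'gap',(w[i]*1000).round(1),(w[i+1]*1000).round(1),len(w))
E
```

```text
4.3333 [0.45601951 0.13257988 0.17269891] [[ 9.928e-01  1.199e-01 -1.200e-03]
 [ 1.199e-01 -9.928e-01 -4.000e-04]
 [-1.200e-03  3.000e-04 -1.000e+00]]
top0 0.0 gap -13.1 15.6 24
top0 0.01 gap -8.4 12.1 150
top0 0.02 gap -7.2 11.6 134
top0 0.03 gap -7.5 10.4 135
top0 0.04 gap -6.8 9.8 138
top0 0.05 gap -4.7 9.2 136
top0 0.06 gap -3.7 8.6 141
top0 0.07 gap -2.6 6.6 135
top0 0.08 gap -2.9 6.0 154
top0 0.09 gap -1.6 5.4 144
scene0 0.0 gap -12.4 14.5 19
scene0 0.01 gap -10.3 10.4 144
scene0 0.02 gap -9.5 8.6 146
scene0 0.03 gap -8.4 7.9 152
scene0 0.04 gap -8.5 8.7 172
scene0 0.05 gap -6.1 7.2 156
scene0 0.06 gap -5.4 6.1 170
scene0 0.07 gap -4.1 4.3 178
scene0 0.08 gap -3.1 3.9 195
scene0 0.09 gap -2.0 3.0 207
```

View pics/w2.png

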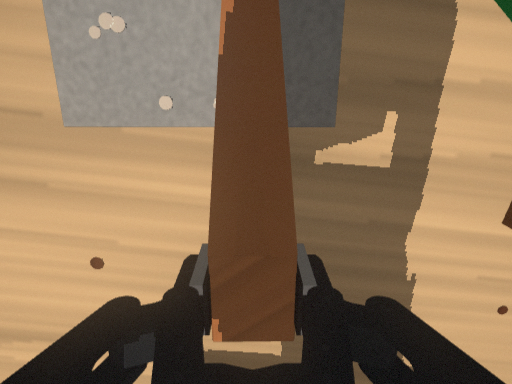

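The wrist view shows the held wedge straight along the tool (butt 340, shank 210–300) and the board's front edge at row 126, level. The wedge hides the gap, so I step aside and forward for a near view of the mouth.

Emit:
servo_tool:
  series: "1 0.03 0.025 -0.02 0 0 0;1 0.055 0.045 -0.04 0 0 0;1 0.08 0.07 -0.06 0 0 0;1 0.08 0.07 -0.06 0 0 0;1 0.08 0.07 -0.06 0 0 0"

```text
time_s: 4.75
eef_pos: [0.5462, 0.0701, 0.2346]
eef_rot: [0.0, 0.998, 0.058, 0.001]
wrist_force: [-0.2, -0.6, -2.1]
opening: 0.389
grasp_force: 60.2
```

```bash
python3 - <<'E'
from h import *
D=np.load('w2.npz');T=D['T'];p=(D['P'].reshape(-1,3)-T[:3,3])@T[:3,:3]
c=shot('wrist');save(c,'pics/w3.png');o=ctrl.get_obs();np.savez('w3.npz',P=c['P'],T=T_tool(o));print(o['eef_pos'])
# wedge in tool frame (y flipped to make right handed view)
q=p[(p[:,0]>-.04)&(p[:,0]<.16)&(abs(p[:,1])<.02)&(p[:,2]>-.02)&(p[:,2]<.01)]
print('top z in tool',np.median(q[:,2][q[:,0]>.03]),len(q)); q=q[abs(q[:,2]-np.median(q[:,2]))<.004]
print(fitwedge(q[:,:2],[0,0,0]), q[:,0].min(),q[:,0].max())
a=np.radians(6.8);ex=np.array([np.cos(a),np.sin(a)]);ey=np.array([-np.sin(a),np.cos(a)]);r0=np.array([.602,.15])
P=c['P'].reshape(-1,3);B=P[(P[:,2]>.006)&(P[:,2]<.07)&(P[:,0]<.75)&(P[:,0]>.4)&(P[:,1]>.05)];print('front edge u',np.percentile((B[:,:2]-r0)@ex,[0,.2,1]))
P=P[(P[:,2]>.056)&(P[:,2]<.068)];u=(P[:,:2]-r0)@ex;v=(P[:,:2]-r0)@ey
for s in np.arange(-.01,.1,.01):
    w=np.sort(v[(abs(u-s)<.003)&(abs(v)<.06)])
    if len(w)>4:
        g=np.diff(w);i=g.argmax();print(round(s,3),'gap',(w[i]*1000).round(1),(w[i+1]*1000).round(1),len(w))
E
```

```text
[0.54439801 0.07111698 0.23318734]
top z in tool -0.004670301667393437 27584
(array([-0.00152906, -0.00040705, -0.01064898]), np.float64(-0.8465503883900417)) -0.021883986312281025 0.10374632635457443
front edge u [-0.10071434 -0.09959365 -0.09754756]
0.0 gap -14.4 15.7 128
0.01 gap -9.3 11.2 754
0.02 gap -8.4 10.0 844
0.03 gap -7.4 9.4 884
0.04 gap -6.4 8.4 942
0.05 gap -5.2 7.4 920
0.06 gap -4.5 6.1 1022
0.07 gap -3.2 4.9 1042
0.08 gap -2.9 4.4 222
```

View pics/w3.png

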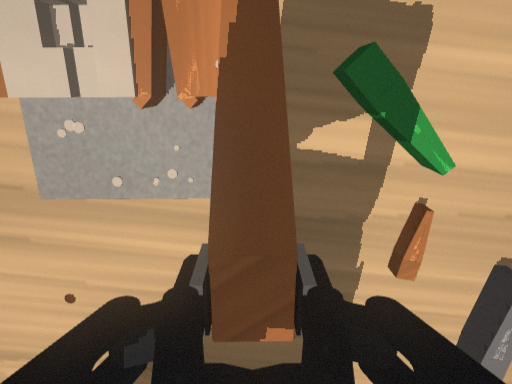

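The view shows the gap mouth near (168,100), between the facing tip (147,100) and the cheek tip (190,100), with clear board below. Centre line, width and yaw agree with the earlier views: mouth about (0.606, 0.1515), yaw 6.8°.

```bash
python3 - <<'E'
from h import *
a=np.radians(6.8)
print(tocmd([.4634,.1343,.060],np.radians(6.3)))
E
```

```text
(array([-0.0731, -0.0722,  0.1732]), np.float64(0.37))
```

Emit:
servo_tool:
  series: "1 -0.025 -0.025 0 0 0 0.4;1 -0.05 -0.05 0.01 0 0 0.4;1 -0.073 -0.072 0.03 0 0 0.4;1 -0.073 -0.072 0.07 0 0 0.4;1 -0.073 -0.072 0.11 0 0 0.4;1 -0.073 -0.072 0.14 0 0 0.4;1 -0.073 -0.072 0.16 0 0 0.4;1 -0.073 -0.072 0.173 0 0 0.4;1 -0.073 -0.072 0.173 0 0 0.4;1 -0.073 -0.072 0.173 0 0 0.4;1 -0.073 -0.072 0.173 0 0 0.4"

```text
time_s: 5.72
eef_pos: [0.4632, 0.1356, 0.0609]
eef_rot: [-0.0, 0.998, 0.056, 0.0]
wrist_force: [1.1, -0.7, -1.9]
opening: 0.392
grasp_force: 60.1
```

Emit:
servo_tool:
  series: "1 0 0 0.004 0 0 0;1 0 0 0.007 0 0 0;1 0 0 0.009 0 0 0;1 0 0 0.009 0 0 0;1 0 0 0.009 0 0 0"

```text
time_s: 6.13
eef_pos: [0.4633, 0.1355, 0.0514]
eef_rot: [0.0, 0.998, 0.056, 0.0]
wrist_force: [0.1, -0.2, 0.4]
opening: 0.388
grasp_force: 60.1
```

```bash
python3 - <<'E'
from h import *
o=ctrl.get_obs();print(o['eef_pos'],o['wrist_force'],tocmd([.4634,.1343,.05],np.radians(6.3)))
c=shot('wrist');save(c,'pics/w4.png')
E
```

```text
[0.46331409 0.13546285 0.05136695] [ 0.12057829 -0.21616116  0.37521783] (array([-0.    ,  0.0012,  0.0014]), np.float64(0.13))
```

View pics/w4.png

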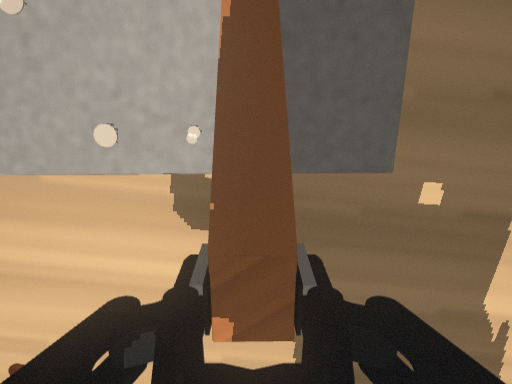

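The wedge lies along the tool over the board, about 1.5 mm above it. I correct 1 mm sideways, lower to touch, and advance to just short of contact.

Emit:
servo_tool:
  series: "1 0 0.001 0.001 0 0 0;1 0 0.001 0.0015 0 0 0;1 0.01 0.001 0.0015 0 0 0;1 0.02 0.001 0.0015 0 0 0;1 0.03 0.001 0.0015 0 0 0;1 0.04 0.001 0.0015 0 0 0;1 0.05 0.001 0.0015 0 0 0;1 0.05 0.001 0.0015 0 0 0;1 0.05 0.001 0.0015 0 0 0"

```text
time_s: 6.93
eef_pos: [0.514, 0.1401, 0.0498]
eef_rot: [0.0, 0.998, 0.056, 0.0]
wrist_force: [-0.6, -0.1, -0.8]
opening: 0.388
grasp_force: 60.1
```

```bash
python3 - <<'E'
from h import *
o=ctrl.get_obs();print(o['eef_pos'],o['wrist_force'],T_tool(o)[:2,:2])
for n in('top','scene'):
    c=shot(n);np.savez(n+'1.npz',P=c['P'])
    if n=='scene':
        a=c['img'][220:384,200:400];cv2.imwrite('pics/s1.png',cv2.resize(a,None,fx=3.6,fy=3.6,interpolation=cv2.INTER_CUBIC)[...,::-1])
E
```

```text
[0.51404282 0.14010068 0.04975123] [-0.59733026 -0.12552279 -0.83821152] [[ 0.99372264  0.11187103]
 [ 0.11187103 -0.99372273]]
```

View pics/s1.png

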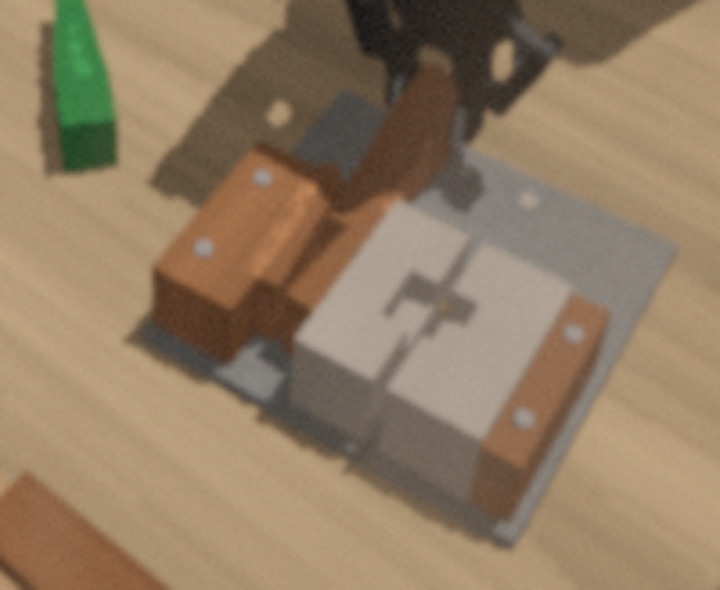

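The scene crop shows the thin end entering between cheek and facing near (335,215), the shank in the gripper and the mould still open. Now I settle it down and drive in, creeping sideways.

Emit:
servo_tool:
  series: "1 0 0 0.0008 0 0 -0.2;1 0.007 0 0.0008 0 0 -0.4;1 0.014 0 0.0008 0 0 -0.4;1 0.018 -0.0005 0.0008 0 0 -0.4;1 0.022 -0.001 0.0008 0 0 -0.4;1 0.026 -0.0014 0.0008 0 0 -0.4;1 0.03 -0.0018 0.0008 0 0 -0.4;1 0.034 -0.0022 0.0008 0 0 -0.4;1 0.034 -0.0022 0.0008 0 0 -0.4;1 0.034 -0.0022 0.0008 0 0 -0.4"

```text
time_s: 7.87
eef_pos: [0.5472, 0.1462, 0.0491]
eef_rot: [-0.0, 0.998, 0.06, 0.001]
wrist_force: [0.9, -0.4, -1.3]
opening: 0.387
grasp_force: 60.0
```

Emit:
servo_tool:
  series: "1 0.003 -0.0003 0.0005 0 0 0;1 0.006 -0.0007 0.001 0 0 0;1 0.009 -0.001 0.001 0 0 0;1 0.012 -0.0013 0.001 0 0 0;1 0.012 -0.0013 0.001 0 0 0;1 0.012 -0.0013 0.001 0 0 0"

```text
time_s: 8.37
eef_pos: [0.5594, 0.149, 0.0484]
eef_rot: [-0.0, 0.998, 0.06, 0.001]
wrist_force: [0.8, 0.3, 1.7]
opening: 0.385
grasp_force: 60.5
```

```bash
cat > m.py <<'E'
from h import *
o=ctrl.get_obs();print(o['time_s'],o['eef_pos'],o['wrist_force'],o['torque'])
a=np.radians(6.8);ex=np.array([np.cos(a),np.sin(a)]);ey=np.array([-np.sin(a),np.cos(a)]);m=np.array([.6059,.1515])
d=o['eef_pos'][:2]-m;print('tcp in gap frame mm',d@ex*1000,d@ey*1000)
def gaps(P):
    P=P.reshape(-1,3);P=P[(P[:,2]>.0625)&(P[:,2]<.068)];u=(P[:,:2]-m)@ex;v=(P[:,:2]-m)@ey
    r=[]
    for s in(.02,.03,.06,.07,.08):
        w=np.sort(v[(abs(u-s)<.003)&(abs(v-.075)<.03)])
        if len(w)>4: r.append((np.diff(w).max()*1000).round(1))
    w=v[(u>.01)&(u<.1)&(v<.1)&(v>0)];return r,'mould near-edge',np.percentile(w,3)*1000
print('before',gaps(np.load('scene0.npz')['P']),gaps(np.load('top0.npz')['P']))
print('now',gaps(shot('scene')['P']),gaps(shot('top')['P']))
E
python3 m.py
```

```text
8.3667 [0.55937057 0.14896054 0.04839597] [0.81254697 0.2907235  1.65608065] [-0.10407963 -0.10081878 -0.26960885]
tcp in gap frame mm -46.50279879005382 2.987671599170581
before ([np.float64(8.7), np.float64(10.2), np.float64(40.6), np.float64(39.8), np.float64(8.0)], 'mould near-edge', np.float64(23.787165119645184)) ([np.float64(11.9), np.float64(9.0), np.float64(41.0), np.float64(40.5), np.float64(9.1)], 'mould near-edge', np.float64(24.145330204748518))Traceback (most recent call last):
  File "m.py", line 13, in <module>
    print('now',gaps(shot('scene')['P']),gaps(shot('top')['P']))
                                         ~~~~^^^^^^^^^^^^^^^^^^
  File "m.py", line 11, in gaps
    w=v[(u>.01)&(u<.1)&(v<.1)&(v>0)];return r,'mould near-edge',np.percentile(w,3)*1000
                                                                ~~~~~~~~~~~~~^^^^^
    return _quantile_unchecked(
        a, q, axis, out, overwrite_input, method, keepdims, weights)
    return _ureduce(a,
                    func=_quantile_ureduce_func,
    ...<5 lines>...
                    overwrite_input=overwrite_input,
                    method=method)
    r = func(a, **kwargs)
    result = _quantile(arr,
                       quantiles=q,
    ...<2 lines>...
                       out=out,
                       weights=wgt)
    slices_having_nans = np.isnan(arr[-1, ...])
                                  ~~~^^^^^^^^^
IndexError: index -1 is out of bounds for axis 0 with size 0
```

Emit:
servo_tool:
  series: "1 0.002 -0.0002 0 0 0 0;1 0.004 -0.0004 0 0 0 0;1 0.006 -0.0006 0 0 0 0;1 0.008 -0.0008 0 0 0 0;1 0.008 -0.0008 0 0 0 0;1 0.008 -0.0008 0 0 0 0"

```text
time_s: 8.97
eef_pos: [0.5662, 0.1506, 0.0483]
eef_rot: [-0.0, 0.998, 0.059, -0.0]
wrist_force: [-2.6, -0.3, 5.2]
opening: 0.389
grasp_force: 60.9
```

```bash
sed -i "s/^print('now'.*/c=shot('scene');save(c,'pics\/s.png');print('now',gaps(c['P']))/" m.py; python3 m.py
```

```text
8.9667 [0.56617149 0.15055463 0.04833629] [-2.57069263 -0.27033235  5.15076296] [-0.25126545  0.24598845 -0.37192034]
tcp in gap frame mm -39.56097283850933 3.765291952757376
before ([np.float64(8.7), np.float64(10.2), np.float64(40.6), np.float64(39.8), np.float64(8.0)], 'mould near-edge', np.float64(23.787165119645184)) ([np.float64(11.9), np.float64(9.0), np.float64(41.0), np.float64(40.5), np.float64(9.1)], 'mould near-edge', np.float64(24.145330204748518))
now ([np.float64(2.0), np.float64(1.9), np.float64(32.6), np.float64(31.7), np.float64(1.8)], 'mould near-edge', np.float64(31.741937643600554))
```

The mould's edge has moved 8 mm and the seam reads as practically closed. I press further until it stops hard.

Emit:
servo_tool:
  series: "1 0.001 -0.0001 0 0 0 0;1 0.002 -0.0002 0 0 0 0;1 0.003 -0.0003 0 0 0 0;1 0.003 -0.0003 0 0 0 0;1 0.003 -0.0003 0 0 0 0"

```text
time_s: 9.43
eef_pos: [0.5683, 0.1512, 0.0483]
eef_rot: [-0.0, 0.998, 0.059, -0.001]
wrist_force: [-5.8, -1.2, 8.2]
opening: 0.388
grasp_force: 61.2
```

```bash
python3 m.py
```

```text
9.4333 [0.56831611 0.15124191 0.04830211] [-5.80113473 -1.15274736  8.17934996] [-0.33679308  0.6279402  -0.54306719]
tcp in gap frame mm -37.35006835318738 4.1938108338946885
before ([np.float64(8.7), np.float64(10.2), np.float64(40.6), np.float64(39.8), np.float64(8.0)], 'mould near-edge', np.float64(23.787165119645184)) ([np.float64(11.9), np.float64(9.0), np.float64(41.0), np.float64(40.5), np.float64(9.1)], 'mould near-edge', np.float64(24.145330204748518))
now ([np.float64(2.2), np.float64(2.1), np.float64(31.9), np.float64(32.7), np.float64(1.9)], 'mould near-edge', np.float64(31.71860533448454))
```

Emit:
servo_tool:
  series: "1 0.002 0 0 0 0 0;1 0.004 0 0 0 0 0;1 0.005 0 0 0 0 0;1 0.005 0 0 0 0 0;1 0.005 0 0 0 0 0"

```text
time_s: 9.9
eef_pos: [0.5698, 0.1516, 0.0481]
eef_rot: [0.0, 0.998, 0.06, -0.005]
wrist_force: [-19.9, -3.8, 20.2]
opening: 0.392
grasp_force: 63.2
```

```bash
python3 m.py
```

```text
9.9 [0.56977058 0.15161041 0.0480973 ] [-19.86382365  -3.75064352  20.16792876] [-0.5482168   2.72575358 -0.17234245]
tcp in gap frame mm -35.86220000134205 4.3874989940456794
before ([np.float64(8.7), np.float64(10.2), np.float64(40.6), np.float64(39.8), np.float64(8.0)], 'mould near-edge', np.float64(23.787165119645184)) ([np.float64(11.9), np.float64(9.0), np.float64(41.0), np.float64(40.5), np.float64(9.1)], 'mould near-edge', np.float64(24.145330204748518))
now ([np.float64(1.8), np.float64(2.2), np.float64(32.7), np.float64(32.3), np.float64(2.4)], 'mould near-edge', np.float64(31.894058680694297))
```

It has stopped hard at 20 N. I ease off the load, open and rise.

Emit:
servo_tool:
  series: "1 -0.0015 0 -0.0005 0 0 0;1 -0.002 0 -0.001 0 0 0;-1 -0.003 0 -0.001 0 0 0;-1 -0.003 0 -0.001 0 0 0;-1 -0.003 0 -0.001 0 0 0;-1 -0.003 0 -0.001 0 0 0;-1 -0.003 0 -0.001 0 0 0;-1 -0.003 0 -0.001 0 0 0;-1 -0.003 0 -0.001 0 0 0;-1 -0.003 0 -0.001 0 0 0"

```text
time_s: 10.78
eef_pos: [0.5712, 0.1514, 0.049]
eef_rot: [-0.0, 0.998, 0.06, 0.0]
wrist_force: [-0.3, -0.6, -0.3]
opening: 0.999
grasp_force: 0.0
```

Emit:
servo_tool:
  series: "-1 0 0 -0.02 0 0 0;-1 0 0 -0.06 0 0 0;-1 0 0 -0.1 0 0 0;-1 -0.03 0.02 -0.14 0 0 0;-1 -0.07 0.05 -0.17 0 0 0;-1 -0.1 0.08 -0.19 0 0 0;-1 -0.1 0.08 -0.19 0 0 0"

```text
time_s: 11.37
eef_pos: [0.4803, 0.0591, 0.2408]
eef_rot: [0.0, 0.998, 0.06, 0.001]
wrist_force: [1.3, -0.3, 0.5]
opening: 0.999
grasp_force: 0.0
```

```bash
python3 m.py; python3 - <<'E'
from h import *
c=shot('wrist');a=c['img'];s=cv2.imread('pics/s.png')[220:384,200:400,::-1]
cv2.imwrite('pics/fin.png',np.hstack([cv2.resize(a,(400,300)),cv2.resize(s,(366,300),interpolation=cv2.INTER_CUBIC)])[...,::-1])
m=np.array([.6059,.1515]);t=np.radians(6.8);ex=np.array([np.cos(t),np.sin(t)]);ey=np.array([-np.sin(t),np.cos(t)])
P=c['P'].reshape(-1,3);u=(P[:,:2]-m)@ex;v=(P[:,:2]-m)@ey;k=(abs(v-.004)<.025)&(u>-.09)&(u<-.012)&(P[:,2]>.048)
print('butt u',np.percentile(u[k],1),'v',np.percentile(v[k],[2,98]),'top z',np.percentile(P[k,2],[10,50,90]),k.sum())
E
```

```text
11.3667 [0.48027991 0.05913823 0.24079619] [ 1.3054581  -0.31918382  0.485436  ] [-0.00142865 -0.03414029  0.00543699]
tcp in gap frame mm -135.67241429962922 -76.8381371773789
before ([np.float64(8.7), np.float64(10.2), np.float64(40.6), np.float64(39.8), np.float64(8.0)], 'mould near-edge', np.float64(23.787165119645184)) ([np.float64(11.9), np.float64(9.0), np.float64(41.0), np.float64(40.5), np.float64(9.1)], 'mould near-edge', np.float64(24.145330204748518))
now ([np.float64(2.0), np.float64(2.3), np.float64(32.2), np.float64(32.6), np.float64(2.2)], 'mould near-edge', np.float64(32.046455158779715))
butt u -0.056663486464099654 v [-0.0128245   0.02020437] top z [0.05291766 0.05399658 0.05501176] 2327
```

View pics/fin.png

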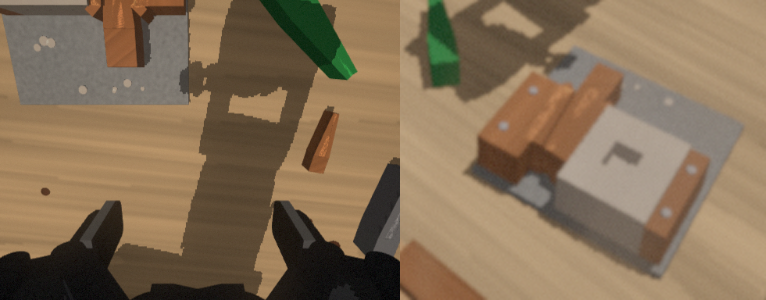

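The wedge sits in the gap, shown in the left half at (125,45), with its top at 54 mm, so it lies flat on the board. Its butt is about 58 mm before the mouth, and the seam is closed in the right half. The arm is clear.

```bash
python3 -c "
from bench import ctrl
print(ctrl.hand_in())"
```

```text
the job is handed in; nothing more can be done
None
```

The big wedge is driven tight and lies flat on the base board, the mould is shut, the gripper has let go and is clear, and the job was handed in after about 11.4 s of robot time.

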